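Snap the spring clip onto the trailer coupler's pin

ROBOT

A 6-joint arm with a two-finger parallel gripper is mounted at the origin on the work surface. World frame = base frame: x ahead of the robot, y to its left, z up, the work surface at z = 0. Lengths are in m, angles in rad, forces in N, time in s.
With the tool pointing down it reaches from about 0.325 to 0.875 m from the base axis. Payload 4.4 kg.
Tool frame: the origin (TCP) lies on the centre line of the jaws, within the pads' length; the fingertips stand 14 mm ahead of it and the grasp point (between the pads) lies 5 mm behind it; x points along the fingers, y is the direction in which the jaws open and shut, and the axes are right-handed (so a half turn about x gives the same grasp; the last joint's range is limited). The gripper opens to 85 mm and grips with 20 to 120 N. Pads are 22 mm wide; open, the fingers measure 114 mm over their backs; the gripper's body (76 mm by 85 mm) begins 54 mm behind the grasp point. The pads swing forward as they close: fully open they stand 13 mm farther back than shut.
Start: joints at [-1.27, 0.207, 1.542, -0, 1.393, -0.15], TCP at [0.251, -0.517, 0.22] pointing down, gripper open.
Joint ranges: [-2.73, 2.73], [-0.86, 2.22], [0.23, 2.46], [-1.11, 4.25], [0.08, 2.63], [-2.82, 2.82]. Speed limits (rad/s): [2.79, 2.79, 3.14, 3.14, 3.14, 3.14].

INTERFACE

Orientations are given as a 3x3 rotation matrix whose columns are the frame's x, y, z axes.
In Python, from cell import bot gives the robot as it stands.
- The arm moves only by the tool play_rows, never from a script. Its argument "commands" is a list of rows, each an object with "jaw": the finger opening in m, from 0 to 0.0854; "dp": the shift along the tool's x, y, z in m, a list of three; "twist": the turn about the tool's x in rad. In form: [{"jaw": jaw, "dp": [tx, ty, tz], "twist": twist}, ...]. A call has 1 to 10 rows; each row is the pose to reach, as a shift and turn from the pose commanded when the call began, along the tool's axes at that moment; what a row does not reach only later rows make up. A row lasts 1/12 s, in which the tool goes at most 41.7 mm and 7.16 degrees, less where a joint would pass 70% of its speed; a pose out of reach is approached as far as the arm can. A call with a gripper value outside its range is refused whole. The fingers move at their own pace and stop on an object; "newtons" is the grip in N (left out, the last holds). Time passes only in rows, so rows that repeat a pose let the fingers close. It gives the time, the measured TCP pose, the force and the opening at its end, in the units of the state.
- bot.state(): the state, without advancing time (a new reading comes with each control period).
- bot.get_image(name): name is "scene" or "side" or "wrist"; returns the picture (384x512x3 uint8, red, green, blue); there is no depth.
- bot.camera_params(name): a dict with "camera_matrix" (3x3 intrinsics, pixels), "k1" (the pictures are not rectified: a ray, as slopes to the right and down, at radius r is drawn at 1 + k1 r^2 times it, then the intrinsics apply), "R" (3x3) and "t" (3): a world point X has camera coordinates R X + t. Camera axes: x right, y down, z forward; pixel columns grow to the right and rows downward; lengths in m; the calibration is good to about 2 mm. A picture is of the moment at which its call begins: read the wrist's pose just before it. camera_params takes no time and is no camera call; for the wrist camera it gives the pose at the moment of the call.
- bot.finish_job(): hands the job in, once; it reports no verdict.
Trained networks look in the newest picture that a camera, given by its name, has taken for a name from the list of things; names that differ only in an ending like _2 or _b are one class to them, and where a whole thing is asked for, a point or a joint stands for the part that bears it (a point fixed in the world has none). Each returns a list of dicts, best first, with "p" (0 to 1); they miss things now and then, are a little off and sometimes report something else, mostly with a low value. They report only what shows in the picture. A call takes as long as a camera call. They do not tell look-alikes from the thing itself.
- bot.boxes_of(query, camera): "extent" ([left, top, width, height] in pixels, round what is visible of it).
- bot.trace(query, camera): "pixels" (384x512 bool, what is visible of it) and "extent" ([left, top, width, height] in pixels, round what is visible of it).
The state is a dict: "clock": time; "qpos": joint angles; "joint_vel": joint speeds; "effort": joint torques, N m; "ee_pos": TCP position; "orientation": TCP orientation; "contact_force": force on the tool from outside, world axes, zero at the start; "moment": the same for the moment, N m; "grip_width": finger opening in m.
Only numpy, scipy, OpenCV 4.12 (cv2) and the standard library are available. Lean on these libraries where they do the work, as an engineer would, in place of code of your own. Each camera call takes 0.05 s, during which the arm holds its last target. There are 200 camera calls.

TASK

Lock the bike trailer's coupler: pick up the spring clip with the red grip, lay it flat on the long front end of the coupler's deck, mouth to the pin, and push it sideways over the shank of the standing pin, under the brass head, until the legs snap past the pin, then let go. The pin is sprung and backs away as you push, so keep pushing firmly until you feel the snap, but stop there: do not ram the pin back against its end stop. Leave the blue clip and the grease jar where they are.

Things in the scene. Friction and masses are not known exactly. Their poses are not given: they have to be found in the camera images.
- clip_grip (a point): Red plastic grip block of the loose hairpin spring clip: 30 (x) x 16 (y) x 25 (z) mm, point at its centre, 12.5 mm above the clip's underside. +x points along the clip to its open mouth, z up. From the grip two steel wire legs (5 mm thick wire, lying flat, centreline 2.5 mm above the underside) reach forward to 80.5 mm from this point. The whole clip weighs 60 g and starts flat on the counter.
- clip_seat (a point): The point of the clip where the pin's axis sits when snapped home: on its centreline, 52 mm in front (+x) of clip_grip, 2.5 mm above the underside; axes as clip_grip. 9 mm farther ahead the legs narrow to a 5 mm throat, then flare to a mouth 21 mm wide at 26 mm ahead.
- pin_groove (a point): The upright steel pin (shank 12 mm diameter) on its axis, 5 mm above the coupler's deck, moving with the pin. Between deck and the brass head (22 mm wide, its underside 10 mm above the deck, top 24 mm above it) 10 mm of shank is bare: the clip's 5 mm legs go there. The pin stands on a sprung carriage: it yields in the coupler's +x direction, 0.65 N per mm, end stop at 32 mm, and springs back to 0. When the clip snaps, the push force falls suddenly by several N.
- coupler: Fixed trailer coupler head on the counter: 150 x 66 mm flat aluminium deck, top 60 mm above the counter, reaching from 90 mm in front (-x) to 60 mm behind the pin's rest place. Origin on the counter under the pin's rest place; +x is the direction in which to push the clip (away from the robot) and in which the pin yields. A blue tube leaves it at +x below the deck.
- pin: The pin itself (shank and brass head), origin on its axis at deck height, moves with the sprung carriage; axes as the coupler.
- clip: The red-grip clip, origin on its underside below clip_seat, +x to the mouth, z up. The legs spring apart to let the 12 mm shank through the throat; depending on friction that takes about 8 to 14 N of push (more if the legs are pressed down on the deck). A red tongue between the legs, ending 7.2 mm behind the seat, stops the shank when it is home.
- blue_grip (a point): Centre of the blue grip (30 x 16 x 25 mm) of a larger spare clip, 113 mm long, lying flat on the counter beside the red one; +x to its mouth. Leave it alone.
- grease_jar: Green grease jar with black cap, 60 mm across, 65 mm high, origin under its centre. Leave it alone.
Things that resemble listed ones, but are neither listed nor needed, are in the scene too. What is shaped like the clip but purple is not meant.

How it is judged:
By the outcome, as a careful person would: the job done as asked, in the order asked, and still so for the second after the job is handed in, with the robot touching nothing.
It also fails if it takes over 48 s, if anything falls off the work surface, if the arm or the gripper's body presses on something with over 40 N, if the wrist force passes 120 N, or if a joint passes its speed limit or range.

## Working session

There is one attempt and no reset: what is moved stays moved. The work goes in short steps, Python scripts to look and compute and a tool call to move; the robot and the scene stay as the last step left them, time stands still between calls to the robot, and variables do not carry over. Pictures are saved under pics/ and viewed, about 8 in all and at most 12, crops included, and the job is handed in when it is done.

Besides the shell and the picture viewer there is one more tool, called after "Emit:" as name(argument=value, ...) on one line, values as JSON. play_rows: Moves the arm, as the interface text tells. Its arguments: {"type":"object","properties":{"commands":{"type":"array"},"newtons":{"type":"number"}},"required":["commands"]}

```bash
mkdir -p pics
cat > h.py <<'E'
import numpy as np, cv2
from cell import bot
def save(name, fn, im=None):
    im = bot.get_image(name) if im is None else im
    cv2.imwrite('pics/'+fn, cv2.cvtColor(im, cv2.COLOR_RGB2BGR)); return im
def cam(name):
    c=bot.camera_params(name); return np.array(c['camera_matrix']),c['k1'],np.array(c['R']),np.array(c['t'])
def proj(X,c):
    K,k1,R,t=c; p=np.atleast_2d(X)@R.T+t
    s=p[:,:2]/p[:,2:]; s=s*(1+k1*(s**2).sum(1,keepdims=True)); return s@K[:2,:2].T+K[:2,2]
def unproj(uv,z,c):
    K,k1,R,t=c; uv=np.atleast_2d(np.array(uv,float))
    s=cv2.undistortPoints(uv[:,None],K,np.array([k1,0,0,0.]))[:,0]
    d=np.c_[s,np.ones(len(s))]@R; C=-R.T@t
    return C+d*((z-C[2])/d[:,2])[:,None]
E
python3 - <<'E'
from h import *
a=save('scene','s.png');b=save('side','d.png')
cv2.imwrite('pics/both.png',cv2.cvtColor(np.hstack([a,b]),cv2.COLOR_RGB2BGR)[:, :])
for n in('scene','side'):
    c=cam(n);print(n,(-c[2].T@c[3]).round(3),c[1],c[0][0,0])
    for q in('clip','coupler','pin','clip_grip','grease_jar','blue_grip'):
        print(q,[(round(r['p'],2),np.round(r['extent']).tolist()) for r in bot.boxes_of(q,n)])
print(bot.state())
E
```

```text
scene [ 1.26  -0.215  0.611] -0.10337203574686055 360.8261637130271
clip [(0.51, [310.0, 187.0, 7.0, 26.0]), (0.51, [256.0, 200.0, 24.0, 21.0]), (0.5, [282.0, 169.0, 26.0, 17.0])]
coupler [(0.84, [180.0, 180.0, 42.0, 68.0])]
pin [(0.38, [194.0, 190.0, 9.0, 16.0])]
clip_grip [(0.71, [284.0, 173.0, 24.0, 14.0]), (0.6, [306.0, 184.0, 14.0, 30.0]), (0.45, [258.0, 201.0, 24.0, 22.0]), (0.31, [361.0, 173.0, 15.0, 25.0])]
grease_jar [(0.76, [113.0, 222.0, 29.0, 41.0])]
blue_grip [(0.75, [361.0, 175.0, 14.0, 22.0])]
side [0.049 0.953 0.756] -0.04500966843462595 499.4607038012406
clip [(0.67, [263.0, 237.0, 11.0, 32.0]), (0.59, [230.0, 204.0, 32.0, 20.0]), (0.46, [217.0, 236.0, 24.0, 13.0])]
coupler [(0.68, [242.0, 160.0, 72.0, 45.0])]
pin []
clip_grip [(0.69, [214.0, 232.0, 22.0, 18.0])]
grease_jar [(0.71, [271.0, 137.0, 16.0, 21.0]), (0.61, [162.0, 279.0, 45.0, 18.0])]
blue_grip [(0.56, [164.0, 274.0, 42.0, 26.0]), (0.53, [276.0, 165.0, 6.0, 6.0])]
{'clock': 0.7, 'qpos': array([-1.26950159e+00,  2.06559249e-01,  1.54146491e+00,  6.51225175e-06,
        1.39352416e+00, -1.50487004e-01]), 'joint_vel': array([-3.07357185e-04, -2.40183041e-04, -5.61992225e-05,  3.84285775e-04,
       -1.78837046e-03, -8.06417676e-05]), 'effort': array([-3.85733028e-04, -3.82913911e+01, -2.91899318e+01, -2.98594932e-04,
        8.13664683e-04, -1.62765707e-05]), 'ee_pos': array([ 0.25103013, -0.51732548,  0.21972151]), 'orientation': array([[ 1.92789045e-05,  4.36568174e-01, -8.99671178e-01],
       [-4.04380013e-05, -8.99671177e-01, -4.36568174e-01],
       [-9.99999999e-01,  4.47974604e-05,  3.09269702e-07]]), 'contact_force': array([0.15881132, 0.29965807, 0.52848166]), 'moment': array([ 0.02964267, -0.02593484, -0.03601363]), 'grip_width': 0.08547334884333574}
```

View pics/s.png

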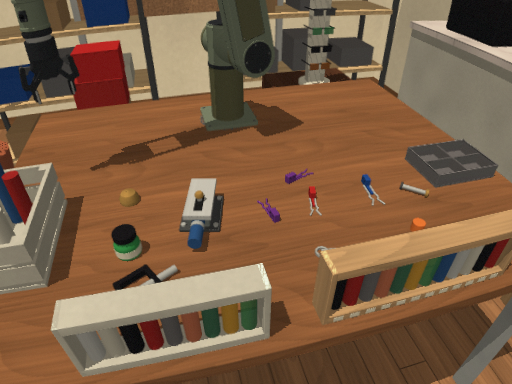

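View pics/d.png

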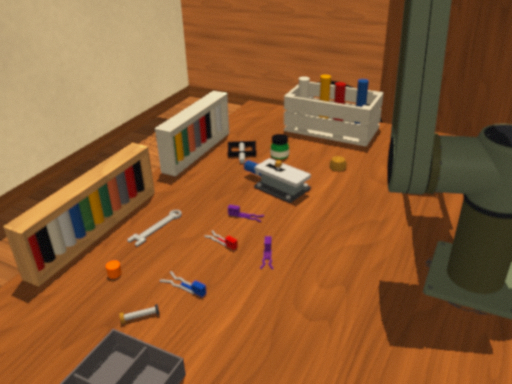

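The scene view shows the red clip with its grip at about (313,190) and its mouth at (315,213). The coupler is at (200,205) with the brass head at (199,194), and the blue clip is at (367,180). In the side view the red grip is at (231,242) and the pin at about (279,163).

Run:
```python
from h import *
a=cv2.cvtColor(cv2.imread('pics/s.png'),cv2.COLOR_BGR2RGB);b=cv2.cvtColor(cv2.imread('pics/d.png'),cv2.COLOR_BGR2RGB)
def red(im,x0,x1,y0,y1):
    s=im[y0:y1,x0:x1].astype(int);m=(s[...,0]>130)&(s[...,1]<50)&(s[...,2]<50);y,x=np.nonzero(m);return len(x),x.mean()+x0,y.mean()+y0
cs,cd=cam('scene'),cam('side')
r1=red(a,300,330,180,215);r2=red(b,210,250,230,255);print(r1,r2)
print(unproj(r1[1:],.0125,cs),unproj(r2[1:],.0125,cd))
print('mouth',unproj([[312,214],[319,213]],.0025,cs),unproj([[207,234],[213,241]],.0025,cd))
print('pinhead',unproj([[199,194]],.084,cs),unproj([[279,161]],.084,cd))
for n in('scene','side'):
    t=bot.trace('coupler',n); 
    if t: m=t[0]['pixels'];print(n,m.sum())
crop=cv2.resize(cv2.cvtColor(a[160:260,160:360],cv2.COLOR_RGB2BGR),None,fx=4,fy=4,interpolation=cv2.INTER_CUBIC)
crop2=cv2.resize(cv2.cvtColor(b[140:215,200:400],cv2.COLOR_RGB2BGR),None,fx=4,fy=4,interpolation=cv2.INTER_CUBIC)[:200]
crop2=cv2.resize(cv2.cvtColor(b[150:200,220:420],cv2.COLOR_RGB2BGR),None,fx=4,fy=4,interpolation=cv2.INTER_CUBIC)
cv2.imwrite('pics/c.png',np.vstack([crop,crop2]))
```

```text
(58, np.float64(312.0), np.float64(193.6551724137931)) (58, np.float64(230.5), np.float64(239.72413793103448))
[[0.55102209 0.12477246 0.0125    ]] [[0.55355391 0.11551774 0.0125    ]]
mouth [[0.61892659 0.09893554 0.0025    ]
 [0.61985139 0.1178753  0.0025    ]] [[0.6257354  0.1086553  0.0025    ]
 [0.59714493 0.12716659 0.0025    ]]
pinhead [[ 0.56916036 -0.17724815  0.084     ]] [[ 0.55778959 -0.18119566  0.084     ]]
scene 2075
side 1764
```

View pics/c.png

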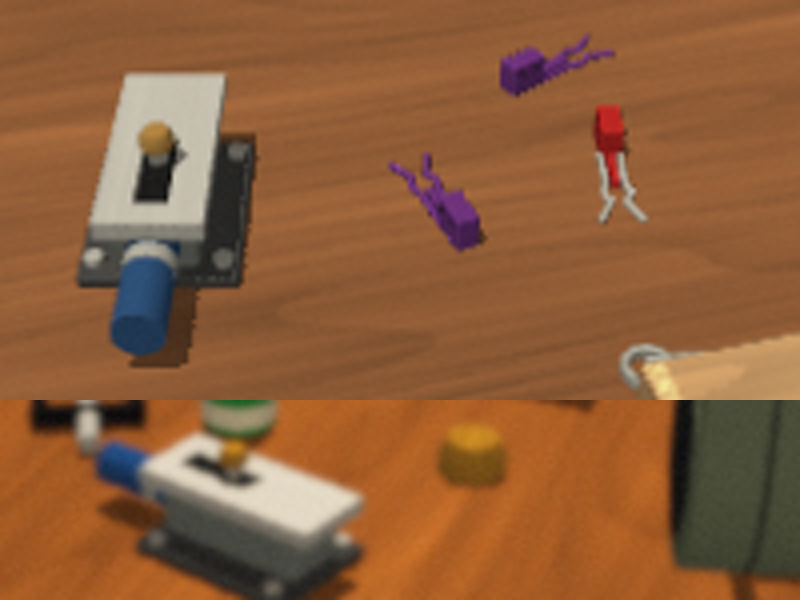

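Run:
```python
from h import *
cs,cd=cam('scene'),cam('side')
P=np.array([[125,73],[225,75],[207,240],[90,226]])/4+160
X=unproj(P,.06,cs);print(X.round(4))
Q=np.array([[208,435],[363,497],[310,536],[143,463]]);Q=np.c_[Q[:,0]/4+220,(Q[:,1]-400)/4+150]
Y=unproj(Q,.06,cd);print(Y.round(4))
for Z,l in((X,'scene'),(Y,'side')):
    for i in range(4):
        d=Z[(i+1)%4]-Z[i];print(l,i,np.linalg.norm(d).round(4),np.degrees(np.arctan2(d[1],d[0])).round(1))
    print(Z.mean(0).round(4))
print('head mid z .077',unproj([[199,194.5]],.077,cs),unproj([[278.3,163.7]],.077,cd))
```

```text
[[ 0.4645 -0.1868  0.06  ]
 [ 0.4836 -0.1228  0.06  ]
 [ 0.6417 -0.1597  0.06  ]
 [ 0.613  -0.2238  0.06  ]]
[[ 0.6005 -0.2259  0.06  ]
 [ 0.4637 -0.1876  0.06  ]
 [ 0.477  -0.1235  0.06  ]
 [ 0.6251 -0.1679  0.06  ]]
scene 0 0.0669 73.4
scene 1 0.1623 -13.1
scene 2 0.0702 -114.1
scene 3 0.153 166.0
[ 0.5507 -0.1733  0.06  ]
side 0 0.1421 164.4
side 1 0.0654 78.3
side 2 0.1546 -16.7
side 3 0.063 -113.0
[ 0.5416 -0.1762  0.06  ]
head mid z .077 [[ 0.56196179 -0.17699483  0.077     ]] [[ 0.55830597 -0.17759949  0.077     ]]
```

```bash
cat >> h.py <<'E'
def rel(p,yaw_y_deg=None):
    """dp (tool axes) to reach world TCP p, twist to bring tool y to angle (deg)"""
    s=bot.state();R=s['orientation'];dp=R.T@(np.array(p)-s['ee_pos'])
    tw=None
    if yaw_y_deg is not None:
        a=np.degrees(np.arctan2(R[1,1],R[0,1]));tw=np.radians((a-yaw_y_deg+180)%360-180)
    print('dp',dp.round(4),'twist',None if tw is None else round(tw,4),'|dp|',np.linalg.norm(dp).round(3))
def st():
    s=bot.state();R=s['orientation'];print('t',s['clock'],'p',s['ee_pos'].round(4),'yang',np.degrees(np.arctan2(R[1,1],R[0,1])).round(2),'tilt',R[2,0].round(5),'F',s['contact_force'].round(2),'w',round(s['grip_width'],4),'q',s['qpos'].round(2))
E
python3 - <<'E'
from h import *
s=bot.state();c=cam('wrist');C=-c[2].T@c[3];R=s['orientation']
print('cam in tool',(R.T@(C-s['ee_pos'])).round(4));print((c[2]@R).round(3),c[0][0,0],c[1])
rel([.575,.118,.15],-98)
E
```

```text
cam in tool [-0.1531  0.0019 -0.0663]
[[-0.     1.    -0.   ]
 [-0.265  0.     0.964]
 [ 0.964  0.     0.265]] 274.813351285766 0.019969239286858217
dp [ 0.0697 -0.4302 -0.5688] twist 0.5914 |dp| 0.717
```

Emit:
play_rows(commands=[{"jaw": 0.045, "dp": [0.06, -0.43, -0.57], "twist": 0.59}, {"jaw": 0.045, "dp": [0.06, -0.43, -0.57], "twist": 0.59}, {"jaw": 0.045, "dp": [0.06, -0.43, -0.57], "twist": 0.59}, {"jaw": 0.045, "dp": [0.06, -0.43, -0.57], "twist": 0.59}, {"jaw": 0.045, "dp": [0.06, -0.43, -0.57], "twist": 0.59}, {"jaw": 0.045, "dp": [0.06, -0.43, -0.57], "twist": 0.59}, {"jaw": 0.045, "dp": [0.06, -0.43, -0.57], "twist": 0.59}, {"jaw": 0.045, "dp": [0.06, -0.43, -0.57], "twist": 0.59}, {"jaw": 0.045, "dp": [0.06, -0.43, -0.57], "twist": 0.59}, {"jaw": 0.045, "dp": [0.06, -0.43, -0.57], "twist": 0.59}])

```text
clock: 1.63
ee_pos: [0.439, -0.1493, 0.1854]
orientation: [[0.001, -0.138, -0.99], [-0.001, -0.99, 0.138], [-1.0, 0.0, -0.001]]
contact_force: [1.0, -0.5, 0.4]
grip_width: 0.0447
```

Run:
```python
from h import *
st();rel([.575,.118,.16],-98)
```

```text
t 1.6333 p [ 0.439  -0.1493  0.1854] yang -97.94 tilt -1.0 F [ 0.98 -0.48  0.42] w 0.0447 q [-0.51 -0.    1.84 -0.    1.3   1.19]
dp [ 0.0254 -0.2836 -0.0978] twist 0.0011 |dp| 0.301
```

Emit:
play_rows(commands=[{"jaw": 0.045, "dp": [0.025, -0.28, -0.098], "twist": 0}, {"jaw": 0.045, "dp": [0.025, -0.28, -0.098], "twist": 0}, {"jaw": 0.045, "dp": [0.025, -0.28, -0.098], "twist": 0}, {"jaw": 0.045, "dp": [0.025, -0.28, -0.098], "twist": 0}, {"jaw": 0.045, "dp": [0.025, -0.28, -0.098], "twist": 0}, {"jaw": 0.045, "dp": [0.025, -0.28, -0.098], "twist": 0}, {"jaw": 0.045, "dp": [0.025, -0.28, -0.098], "twist": 0}, {"jaw": 0.045, "dp": [0.025, -0.28, -0.098], "twist": 0}, {"jaw": 0.045, "dp": [0.025, -0.28, -0.098], "twist": 0}, {"jaw": 0.045, "dp": [0.025, -0.28, -0.098], "twist": 0}])

```text
clock: 2.47
ee_pos: [0.5736, 0.1126, 0.1598]
orientation: [[-0.001, -0.137, -0.991], [-0.001, -0.991, 0.137], [-1.0, 0.001, 0.001]]
contact_force: [-0.3, 0.2, -0.3]
grip_width: 0.045
```

Run:
```python
from h import *
st();c=cam('wrist');a=save('wrist','w1.png')
s=a.astype(int);m=((s[...,0]>90)&(s[...,1]<0.35*s[...,0])&(s[...,2]<0.35*s[...,0])).astype(np.uint8)
n,l,sts,ce=cv2.connectedComponentsWithStats(m)
for i in range(1,n):
    if sts[i,4]>30: print(sts[i],ce[i].round(1),unproj(ce[i],.025,c).round(4))
```

```text
t 2.4667 p [0.5736 0.1126 0.1598] yang -97.85 tilt -1.0 F [-0.33  0.23 -0.31] w 0.045 q [ 0.05  0.28  1.58 -0.    1.28  1.75]
[241 166  16  55 491] [249.2 199.8] [[0.5565 0.1223 0.025 ]]
```

View pics/w1.png

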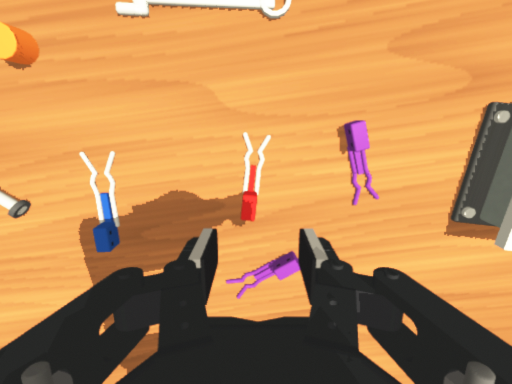

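The wrist view shows the red clip with its grip at (249,206) and leg tips at (246,133) and (269,136). The blue clip is at (106,235). One purple clip lies at (285,265), behind the red grip, and another at (357,135).

```bash
cat >> h.py <<'E'
def zoom(a,x0,x1,y0,y1,f,fn):
    cv2.imwrite('pics/'+fn,cv2.resize(cv2.cvtColor(a[y0:y1,x0:x1],cv2.COLOR_RGB2BGR),None,fx=f,fy=f,interpolation=cv2.INTER_CUBIC))
E
python3 - <<'E'
from h import *
c=cam('wrist');a=cv2.cvtColor(cv2.imread('pics/w1.png'),cv2.COLOR_BGR2RGB)
s=a.astype(int);m=((s[...,0]>90)&(s[...,1]<0.35*s[...,0])&(s[...,2]<0.35*s[...,0]))
for y in range(164,223,3):
    x=np.nonzero(m[y,235:265])[0]+235
    if len(x): print(y,x.min(),x.max(),s[y,x].mean(0).round())
r=unproj([247.5,220.5],.025,c)[0];t=unproj([[245.5,133.5],[269,136.5]],.0025,c);tm=t.mean(0)
d=(tm-r)[:2];print(r,t,np.linalg.norm(d),np.linalg.norm(t[0]-t[1]),np.degrees(np.arctan2(d[1],d[0])),'grip',r[:2]+d/np.linalg.norm(d)*.015)
print('purple',unproj([[285,265],[230,281]],.01,c))
E
```

```text
167 251 254 [255.  74.  62.]
170 251 254 [255.  74.  62.]
173 251 254 [255.  72.  62.]
176 250 253 [255.  73.  63.]
179 250 253 [255.  73.  62.]
182 250 253 [255.  72.  61.]
185 249 252 [255.  72.  62.]
188 249 252 [255.  71.  60.]
191 247 253 [230.  51.  44.]
194 243 255 [207.  40.  34.]
197 243 256 [254.  67.  57.]
200 243 256 [247.  62.  53.]
203 242 255 [221.  48.  40.]
206 242 255 [222.  50.  42.]
209 242 255 [218.  48.  40.]
212 241 254 [213.  45.  38.]
215 241 254 [217.  46.  40.]
218 241 253 [214.  44.  38.]
[0.53275491 0.1269357  0.025     ] [[0.62590617 0.11607685 0.0025    ]
 [0.61911988 0.09079326 0.0025    ]] 0.0927836150838002 0.02617849028697297 -14.671954807369062 grip [0.54726579 0.12313644]
purple [[0.46318784 0.09122283 0.01      ]
 [0.45054294 0.16182292 0.01      ]]
```

Run:
```python
from h import *
st();rel([.546,.1235,.018],-104.4)
```

```text
t 2.5167 p [0.5735 0.1118 0.16  ] yang -97.93 tilt -1.0 F [0.5  0.34 0.36] w 0.045 q [ 0.04  0.28  1.58 -0.    1.28  1.75]
dp [ 0.142  -0.0079  0.0287] twist 0.1129 |dp| 0.145
```

Emit:
play_rows(commands=[{"jaw": 0.045, "dp": [0.03, -0.008, 0.029], "twist": 0.113}, {"jaw": 0.045, "dp": [0.07, -0.008, 0.029], "twist": 0.113}, {"jaw": 0.045, "dp": [0.1, -0.008, 0.029], "twist": 0.113}, {"jaw": 0.045, "dp": [0.125, -0.008, 0.029], "twist": 0.113}, {"jaw": 0.045, "dp": [0.142, -0.008, 0.029], "twist": 0.113}, {"jaw": 0.045, "dp": [0.142, -0.008, 0.029], "twist": 0.113}, {"jaw": 0.045, "dp": [0.142, -0.008, 0.029], "twist": 0.113}])

```text
clock: 3.1
ee_pos: [0.5453, 0.123, 0.0177]
orientation: [[-0.002, -0.251, -0.968], [-0.0, -0.968, 0.251], [-1.0, 0.001, 0.002]]
contact_force: [0.2, -0.4, 0.1]
grip_width: 0.0448
```

Run:
```python
from h import *
st();a=save('wrist','w2.png')
```

```text
t 3.1 p [0.5453 0.123  0.0177] yang -104.52 tilt -1.0 F [ 0.21 -0.45  0.15] w 0.0448 q [ 0.07  0.42  1.73 -0.    0.99  1.89]
```

View pics/w2.png

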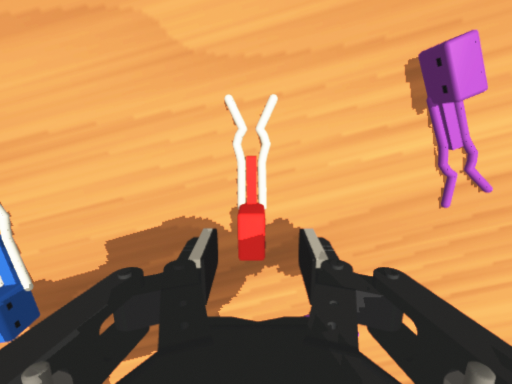

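Run:
```python
from h import *
c=cam('wrist')
st();r=unproj([251.5,259],.025,c)[0];t=unproj([[229,97],[274.5,97]],.0025,c);tm=t.mean(0)
d=(tm-r)[:2];u=d/np.linalg.norm(d);print(np.linalg.norm(d),np.degrees(np.arctan2(d[1],d[0])),'grip',r[:2]+u*.015,tm[:2]-u*.0805)
print(proj(bot.state()['ee_pos'],c))
```

```text
t 3.15 p [0.5469 0.1233 0.0191] yang -104.5 tilt -1.0 F [0.22 0.95 0.04] w 0.0448 q [ 0.07  0.42  1.73 -0.    0.99  1.89]
0.09243730632158169 -14.60281866249957 grip [0.54953823 0.124424  ] [0.54657447 0.12519616]
[[254.48916585 235.10036493]]
```

Emit:
play_rows(commands=[{"jaw": 0.01, "dp": [0, 0, 0], "twist": 0}, {"jaw": 0.01, "dp": [0, 0, 0], "twist": 0}, {"jaw": 0.01, "dp": [0, 0, 0], "twist": 0}, {"jaw": 0.01, "dp": [0, 0, 0], "twist": 0}, {"jaw": 0.01, "dp": [0, 0, 0], "twist": 0}, {"jaw": 0.01, "dp": [0, 0, 0], "twist": 0}], newtons=60)

```text
clock: 3.65
ee_pos: [0.5465, 0.1247, 0.0185]
orientation: [[0.0, -0.248, -0.969], [0.0, -0.969, 0.248], [-1.0, -0.0, -0.0]]
contact_force: [1.3, -0.5, 0.2]
grip_width: 0.0097
```

Emit:
play_rows(commands=[{"jaw": 0.01, "dp": [-0.04, 0, 0], "twist": 0}, {"jaw": 0.01, "dp": [-0.08, 0, 0], "twist": 0}, {"jaw": 0.01, "dp": [-0.12, 0, 0], "twist": 0}, {"jaw": 0.01, "dp": [-0.15, 0, 0], "twist": 0}, {"jaw": 0.01, "dp": [-0.15, 0, 0], "twist": 0}])

```text
clock: 4.07
ee_pos: [0.552, 0.1252, 0.1768]
orientation: [[0.016, -0.248, -0.969], [0.001, -0.969, 0.248], [-1.0, -0.005, -0.015]]
contact_force: [0.5, 0.6, 0.0]
grip_width: 0.0096
```

Run:
```python
from h import *
st()
u=np.array([np.cos(np.radians(-15)),np.sin(np.radians(-15))])
rel(list(np.array([.560,-.177])-.112*u)+[.16],-105)
```

```text
t 4.0667 p [0.552  0.1252 0.1768] yang -104.37 tilt -0.99987 F [0.54 0.55 0.03] w 0.0096 q [0.07 0.22 1.62 0.   1.29 1.89]
dp [0.0149 0.2896 0.0294] twist 0.011 |dp| 0.291
```

Run:
```python
from h import *
st();a=save('wrist','w3.png')
```

```text
t 4.0667 p [0.552  0.1252 0.1768] yang -104.37 tilt -0.99987 F [0.54 0.55 0.03] w 0.0096 q [0.07 0.22 1.62 0.   1.29 1.89]
```

View pics/w3.png

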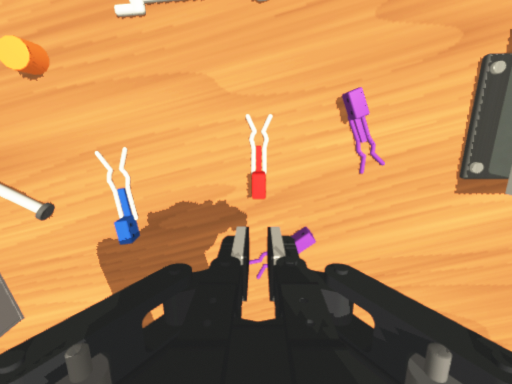

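Run:
```python
from h import *
c=cam('wrist')
a=cv2.cvtColor(cv2.imread('pics/w3.png'),cv2.COLOR_BGR2RGB)
s=a.astype(int);m=((s[...,0]>90)&(s[...,1]<0.35*s[...,0])&(s[...,2]<0.35*s[...,0]))
ys=np.nonzero(m[100:220,240:280].any(1))[0]+100;print(ys.min(),ys.max())
for y in(ys.max()-1,ys.max()-12):x=np.nonzero(m[y,240:280])[0]+240;print(y,x.min(),x.max())
for y in (116,118,120): 
    x=np.nonzero(s[y,235:285].min(1)>190)[0]+235;print(y,x)
st();r=unproj([258.7,ys.max()+.5],.025,c)[0];t=unproj([[248,116],[270,116]],.0025,c);tm=t.mean(0)
d=(tm-r)[:2];u=d/np.linalg.norm(d);print(np.linalg.norm(d),np.degrees(np.arctan2(d[1],d[0])),'grip',r[:2]+u*.015,tm[:2]-u*.0805)
S=bot.state();R=S['orientation'];
for o in([.014,0,0],[.014,0,.011],[.014,0,-.011],[-.006,0,-.011]): print(o,proj(S['ee_pos']+R@np.array(o),c))
zoom(a,200,320,100,300,3,'z3.png')
print('purple grip',unproj([303,238],.0125,c))
```

```text
146 198
197 253 264
186 252 264
116 [246 247 248 249 268 269 270 271 272]
118 [247 248 249 250 267 268 269 270 271]
120 [247 248 249 250 251 266 267 268 269 270]
t 4.1167 p [0.5499 0.125  0.1733] yang -104.37 tilt -0.99995 F [-0.31  0.2  -1.24] w 0.0101 q [ 0.07  0.22  1.63 -0.    1.29  1.89]
0.0908872397611342 -14.508797534764549 grip [0.54553576 0.1234911 ] [0.54107011 0.12464673]
[0.014, 0, 0] [[254.70631854 226.27759256]]
[0.014, 0, 0.011] [[254.74806613 241.80061628]]
[0.014, 0, -0.011] [[254.66279548 210.25327842]]
[-0.006, 0, -0.011] [[254.26437727 221.53937999]]
purple grip [[0.46505636 0.0876624  0.0125    ]]
```

View pics/z3.png

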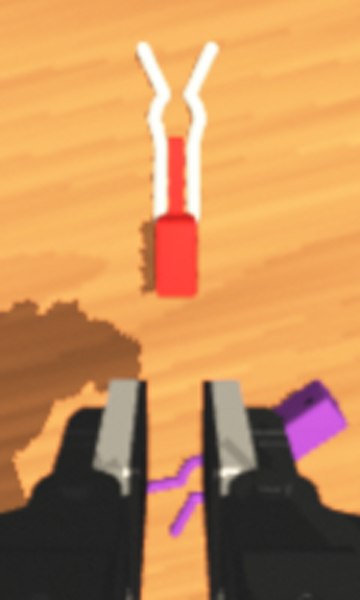

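The jaws shut to 10 mm without touching anything, and the clip is still at the same place, with its grip at (259,185). The jaw gap, 10 mm across 19 px and 45 mm across 84 px, puts the tips about 28 mm farther back than the text says. They were therefore above the grip. I'll go lower in steps and feel for the grip.

Emit:
play_rows(commands=[{"jaw": 0.045, "dp": [0.04, -0.002, 0], "twist": 0}, {"jaw": 0.045, "dp": [0.08, -0.002, 0], "twist": 0}, {"jaw": 0.045, "dp": [0.12, -0.002, 0], "twist": 0}, {"jaw": 0.045, "dp": [0.15, -0.002, 0], "twist": 0}, {"jaw": 0.045, "dp": [0.158, -0.002, 0], "twist": 0}, {"jaw": 0.045, "dp": [0.16, -0.002, 0], "twist": 0}, {"jaw": 0.045, "dp": [0.16, -0.002, 0], "twist": 0}])

```text
clock: 4.7
ee_pos: [0.5465, 0.1265, 0.0077]
orientation: [[-0.001, -0.249, -0.969], [-0.0, -0.969, 0.249], [-1.0, 0.0, 0.001]]
contact_force: [0.1, 0.2, 0.8]
grip_width: 0.045
```

Emit:
play_rows(commands=[{"jaw": 0.01, "dp": [0, 0, 0], "twist": 0}, {"jaw": 0.01, "dp": [0, 0, 0], "twist": 0}, {"jaw": 0.01, "dp": [0, 0, 0], "twist": 0}, {"jaw": 0.01, "dp": [0, 0, 0], "twist": 0}, {"jaw": 0.01, "dp": [0, 0, 0], "twist": 0}], newtons=20)

```text
clock: 5.12
ee_pos: [0.5492, 0.1266, 0.0106]
orientation: [[0.005, -0.249, -0.969], [0.0, -0.969, 0.249], [-1.0, -0.001, -0.005]]
contact_force: [-0.2, 0.1, 7.1]
grip_width: 0.015
```

Emit:
play_rows(commands=[{"jaw": 0.045, "dp": [0, 0, 0], "twist": 0}, {"jaw": 0.045, "dp": [0, 0, 0], "twist": 0}, {"jaw": 0.045, "dp": [0, 0, 0], "twist": 0}, {"jaw": 0.045, "dp": [0, 0, 0], "twist": 0}])

```text
clock: 5.45
ee_pos: [0.5464, 0.1265, 0.0078]
orientation: [[-0.001, -0.249, -0.969], [-0.0, -0.969, 0.249], [-1.0, 0.0, 0.001]]
contact_force: [-0.1, -0.8, -0.8]
grip_width: 0.0447
```

Emit:
play_rows(commands=[{"jaw": 0.03, "dp": [0, 0, 0], "twist": 0}, {"jaw": 0.03, "dp": [0, 0, 0], "twist": 0}, {"jaw": 0.03, "dp": [0.002, 0, 0], "twist": 0}, {"jaw": 0.03, "dp": [0.004, 0, 0], "twist": 0}, {"jaw": 0.03, "dp": [0.004, 0, 0], "twist": 0}])

```text
clock: 5.87
ee_pos: [0.5463, 0.1264, 0.0035]
orientation: [[-0.001, -0.249, -0.969], [-0.0, -0.969, 0.249], [-1.0, 0.0, 0.001]]
contact_force: [-0.9, -0.2, -0.9]
grip_width: 0.0302
```

Run:
```python
from h import *
st();a=save('wrist','w4.png')
zoom(a,160,360,80,290,3,'z4.png')
```

```text
t 5.8667 p [0.5463 0.1264 0.0035] yang -104.4 tilt -1.0 F [-0.87 -0.18 -0.91] w 0.0302 q [ 0.07  0.45  1.73 -0.    0.97  1.9 ]
```

View pics/z4.png

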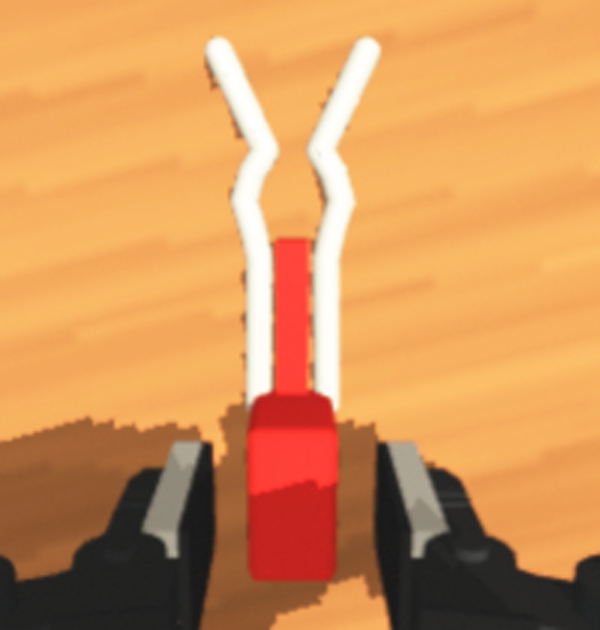

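There was no contact at TCP z = 3.5 mm, and the jaws straddle the grip centrally, at about (257,250) in the full frame. That confirms the tips stand about 14 mm behind the TCP, so I'll go 9 mm lower and grasp.

Emit:
play_rows(commands=[{"jaw": 0.03, "dp": [0.003, 0, 0], "twist": 0}, {"jaw": 0.03, "dp": [0.006, 0, 0], "twist": 0}, {"jaw": 0.03, "dp": [0.009, 0, 0], "twist": 0}, {"jaw": 0.03, "dp": [0.009, 0, 0], "twist": 0}])

```text
clock: 6.25
ee_pos: [0.5461, 0.1264, -0.0058]
orientation: [[-0.002, -0.249, -0.969], [-0.0, -0.969, 0.249], [-1.0, 0.001, 0.002]]
contact_force: [-0.1, 0.2, 0.2]
grip_width: 0.0304
```

Emit:
play_rows(commands=[{"jaw": 0.005, "dp": [0, 0, 0], "twist": 0}, {"jaw": 0.005, "dp": [0, 0, 0], "twist": 0}, {"jaw": 0.005, "dp": [0, 0, 0], "twist": 0}, {"jaw": 0.005, "dp": [0, 0, 0], "twist": 0}, {"jaw": 0.005, "dp": [0, 0, 0], "twist": 0}], newtons=60)

```text
clock: 6.67
ee_pos: [0.5468, 0.1265, -0.0049]
orientation: [[-0.0, -0.249, -0.969], [-0.0, -0.969, 0.249], [-1.0, 0.0, 0.0]]
contact_force: [1.6, 0.6, -1.3]
grip_width: 0.0146
```

Emit:
play_rows(commands=[{"jaw": 0.005, "dp": [-0.02, 0, 0], "twist": 0}, {"jaw": 0.005, "dp": [-0.05, 0, 0], "twist": 0}, {"jaw": 0.005, "dp": [-0.08, 0, 0], "twist": 0}, {"jaw": 0.005, "dp": [-0.11, 0, 0], "twist": 0}, {"jaw": 0.005, "dp": [-0.12, 0, 0], "twist": 0}, {"jaw": 0.005, "dp": [-0.12, 0, 0], "twist": 0}])

```text
clock: 7.17
ee_pos: [0.5499, 0.1268, 0.1189]
orientation: [[0.008, -0.248, -0.969], [0.001, -0.969, 0.249], [-1.0, -0.003, -0.008]]
contact_force: [0.9, 0.0, -0.6]
grip_width: 0.0145
```

Run:
```python
from h import *
st()
u=np.array([np.cos(np.radians(-15)),np.sin(np.radians(-15))])
rel(list(np.array([.560,-.177])-.115*u)+[.115],-105)
```

```text
t 7.1667 p [0.5499 0.1268 0.1189] yang -104.39 tilt -0.99997 F [ 0.88  0.   -0.65] w 0.0145 q [ 0.07  0.28  1.67 -0.    1.18  1.9 ]
dp [0.003  0.2905 0.0297] twist 0.0107 |dp| 0.292
```

Emit:
play_rows(commands=[{"jaw": 0.005, "dp": [0, 0.04, 0.028], "twist": 0.01}, {"jaw": 0.005, "dp": [0, 0.08, 0.028], "twist": 0.01}, {"jaw": 0.005, "dp": [0, 0.12, 0.028], "twist": 0.01}, {"jaw": 0.005, "dp": [0, 0.16, 0.028], "twist": 0.01}, {"jaw": 0.005, "dp": [0, 0.2, 0.028], "twist": 0.01}, {"jaw": 0.005, "dp": [0, 0.24, 0.028], "twist": 0.01}, {"jaw": 0.005, "dp": [0, 0.275, 0.028], "twist": 0.01}, {"jaw": 0.005, "dp": [0, 0.29, 0.028], "twist": 0.01}, {"jaw": 0.005, "dp": [0, 0.29, 0.028], "twist": 0.01}, {"jaw": 0.005, "dp": [0, 0.29, 0.028], "twist": 0.01}])

```text
clock: 8.0
ee_pos: [0.4462, -0.1473, 0.1133]
orientation: [[-0.003, -0.261, -0.965], [0.002, -0.965, 0.261], [-1.0, -0.001, 0.004]]
contact_force: [-0.0, -0.5, -0.3]
grip_width: 0.0149
```

Run:
```python
from h import *
st();a=save('wrist','w5.png')
print([(round(r['p'],2),np.round(r['extent']).tolist()) for r in bot.boxes_of('pin','wrist')])
zoom(a,106,406,0,290,2,'z5.png')
```

```text
t 8.0 p [ 0.4462 -0.1473  0.1133] yang -105.11 tilt -0.99999 F [-0.01 -0.48 -0.29] w 0.0149 q [-0.5   0.11  1.9   0.    1.14  1.33]
[(0.91, [238.0, 9.0, 35.0, 44.0]), (0.29, [229.0, 92.0, 60.0, 196.0])]
```

View pics/z5.png

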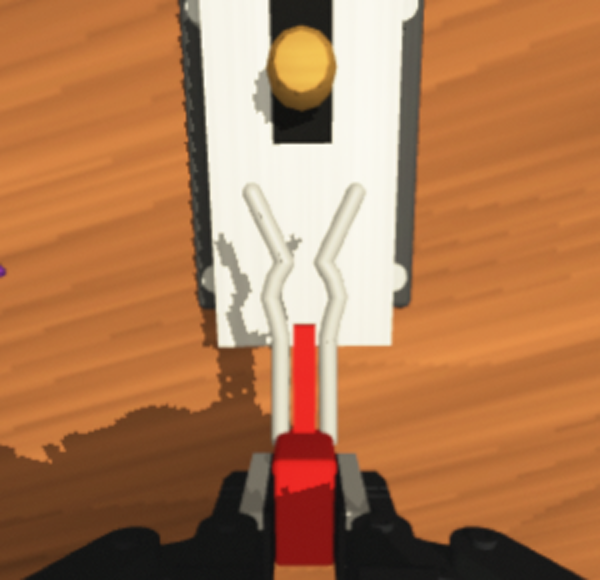

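The wrist view shows the clip held straight, with its tips at (231,93) and (285,93). The pin's brass head is centred at (257,34), and the deck's front edge is at row 172, spanning columns 214 to 302.

Run:
```python
from h import *
c=cam('wrist');S=bot.state();R=S['orientation'];p=S['ee_pos'];st()
a=cv2.cvtColor(cv2.imread('pics/w5.png'),cv2.COLOR_BGR2RGB).astype(int)
for y in(60,69,80,100,120,140,160,170):   # deck edges: white
    x=np.nonzero(a[y].min(1)>185)[0];x=x[(x>190)&(x<320)]
    print(y,x.min(),x.max())
def T(uv,z):  # world->tool frame (along -z = forward, y lateral)
    X=unproj(uv,z,c);return X, (X-p)@R
f=lambda l:np.array(l)/2+np.array([106,0])
X,t=T(f([[302,62]]),.084);print('head top',X.round(4),t.round(4))
X,t=T(f([[302,67]]),.077);print('head mid',X.round(4),t.round(4))
X,t=T(f([[217,346],[393,346],[201.5,2],[273,142],[332,142],[270.5,2],[331,2]]),.06);print('deck',X.round(4),'\n',t.round(4))
X,t=T(f([[250,185],[359,185]]),p[2]+.005+.0025);print('tips',t.round(4))
X,t=T(f([[294,324],[315,324]]),p[2]+.005+.0025);print('tongue',t.round(4))
X,t=T(f([[275,565],[334,565],[275,461],[334,461]]),p[2]+.005+.025);print('grip top',t.round(4))
```

```text
t 8.1 p [ 0.4469 -0.1461  0.1138] yang -104.94 tilt -1.0 F [-0.43  0.69 -0.53] w 0.0146 q [-0.5   0.11  1.89  0.    1.14  1.33]
60 209 304
69 210 304
80 210 304
100 212 303
120 213 302
140 214 307
160 215 301
170 215 300
head top [[ 0.5596 -0.1777  0.084 ]] [[ 0.0295  0.0015 -0.1171]]
head mid [[ 0.5601 -0.1778  0.077 ]] [[ 0.0365  0.0015 -0.1176]]
deck [[ 0.4814 -0.123   0.06  ]
 [ 0.4641 -0.188   0.06  ]
 [ 0.5906 -0.1522  0.06  ]
 [ 0.5448 -0.1632  0.06  ]
 [ 0.5396 -0.1829  0.06  ]
 [ 0.5849 -0.1738  0.06  ]
 [ 0.5799 -0.1927  0.06  ]] 
 [[ 0.0538 -0.0311 -0.0275]
 [ 0.0537  0.0361 -0.0276]
 [ 0.0534 -0.0311 -0.1406]
 [ 0.0535 -0.0086 -0.0992]
 [ 0.0535  0.0118 -0.0992]
 [ 0.0534 -0.0088 -0.1407]
 [ 0.0534  0.0108 -0.1407]]
tips [[-0.0077 -0.0113 -0.0801]
 [-0.0077  0.0157 -0.0801]]
tongue [[-0.0076 -0.0006 -0.0454]
 [-0.0076  0.005  -0.0454]]
grip top [[-0.03   -0.0053  0.0128]
 [-0.03    0.0097  0.0128]
 [-0.03   -0.0049 -0.0157]
 [-0.0301  0.0093 -0.0157]]
```

Emit:
play_rows(commands=[{"jaw": 0.005, "dp": [0.015, -0.0005, 0], "twist": 0}, {"jaw": 0.005, "dp": [0.035, -0.0005, 0], "twist": 0}, {"jaw": 0.005, "dp": [0.05, -0.0005, 0], "twist": 0}, {"jaw": 0.005, "dp": [0.055, -0.0005, 0], "twist": 0}, {"jaw": 0.005, "dp": [0.056, -0.0005, 0], "twist": 0}, {"jaw": 0.005, "dp": [0.056, -0.0005, 0], "twist": 0}, {"jaw": 0.005, "dp": [0.056, -0.0005, 0], "twist": 0}])

```text
clock: 8.68
ee_pos: [0.4487, -0.1468, 0.0599]
orientation: [[0.001, -0.257, -0.966], [-0.001, -0.966, 0.257], [-1.0, 0.0, -0.002]]
contact_force: [0.0, 0.7, -0.7]
grip_width: 0.0144
```

Emit:
play_rows(commands=[{"jaw": 0.005, "dp": [0.001, 0, 0], "twist": 0}, {"jaw": 0.005, "dp": [0.0015, 0, 0], "twist": 0}, {"jaw": 0.005, "dp": [0.0015, 0, 0], "twist": 0}, {"jaw": 0.005, "dp": [0.0015, 0, 0], "twist": 0}])

```text
clock: 9.02
ee_pos: [0.448, -0.1472, 0.058]
orientation: [[0.001, -0.258, -0.966], [-0.0, -0.966, 0.258], [-1.0, 0.0, -0.001]]
contact_force: [-0.2, 0.1, -1.0]
grip_width: 0.0149
```

Run:
```python
from h import *
st();F=[bot.state()['contact_force']]
for n in('wrist','side'):
    a=save(n,n+'6.png');F.append(bot.state()['contact_force'])
print(np.round(F,2));
a=cv2.imread('pics/wrist6.png')[0:260,156:356];b=cv2.imread('pics/side6.png')[145:210,235:345]
z=cv2.resize(b,(600*0+440,260),interpolation=cv2.INTER_CUBIC);a=cv2.resize(a,(400,520),interpolation=cv2.INTER_CUBIC)[:,:]
z=cv2.copyMakeBorder(z,0,260,0,0,cv2.BORDER_CONSTANT);z=z[:, :400]
cv2.imwrite('pics/z6.png',np.hstack([a,z]))
```

```text
t 9.0167 p [ 0.448  -0.1472  0.058 ] yang -104.97 tilt -1.0 F [-0.16  0.08 -0.97] w 0.0149 q [-0.5   0.2   1.93 -0.    1.01  1.33]
[[-0.16  0.08 -0.97]
 [ 0.22  0.46 -0.13]
 [ 0.41 -0.07  0.06]]
```

View pics/z6.png

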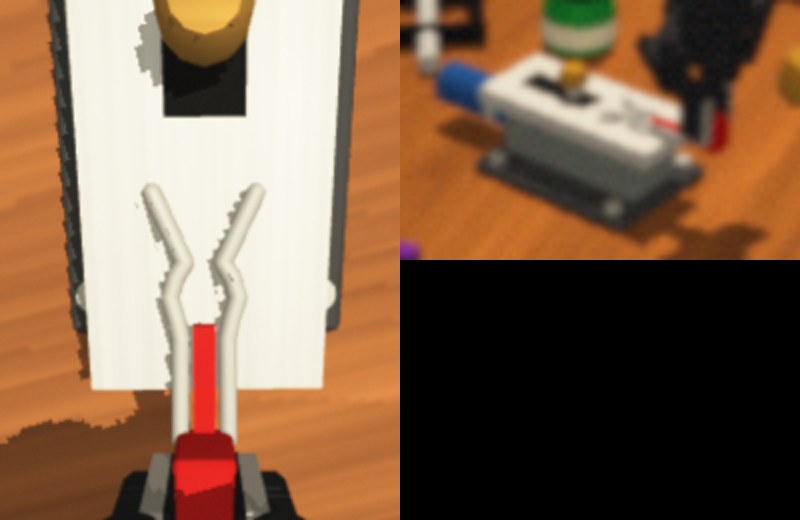

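The clip hangs just above the deck, with its shadow close beside the legs. The clip's midline and the head and slot midlines all lie at crop column 204, so they are aligned. I'll lower it onto the deck by feel.

Emit:
play_rows(commands=[{"jaw": 0.005, "dp": [0.001, 0, 0], "twist": 0}, {"jaw": 0.005, "dp": [0.0015, 0, 0], "twist": 0}, {"jaw": 0.005, "dp": [0.0015, 0, 0], "twist": 0}, {"jaw": 0.005, "dp": [0.0015, 0, 0], "twist": 0}])

```text
clock: 9.45
ee_pos: [0.4477, -0.1469, 0.056]
orientation: [[-0.0, -0.258, -0.966], [0.0, -0.966, 0.258], [-1.0, -0.0, 0.0]]
contact_force: [0.4, 0.6, -0.5]
grip_width: 0.0143
```

Emit:
play_rows(commands=[{"jaw": 0.005, "dp": [0.001, 0, 0], "twist": 0}, {"jaw": 0.005, "dp": [0.001, 0, 0], "twist": 0}, {"jaw": 0.005, "dp": [0.001, 0, 0], "twist": 0}])

```text
clock: 9.7
ee_pos: [0.4477, -0.1469, 0.0551]
orientation: [[-0.0, -0.258, -0.966], [0.0, -0.966, 0.258], [-1.0, -0.0, 0.0]]
contact_force: [0.2, -0.6, -1.1]
grip_width: 0.0143
```

Emit:
play_rows(commands=[{"jaw": 0.005, "dp": [0.001, 0, 0], "twist": 0}, {"jaw": 0.005, "dp": [0.001, 0, 0], "twist": 0}, {"jaw": 0.005, "dp": [0.001, 0, 0], "twist": 0}])

```text
clock: 9.95
ee_pos: [0.4478, -0.147, 0.0548]
orientation: [[-0.0, -0.258, -0.966], [-0.0, -0.966, 0.258], [-1.0, 0.0, 0.0]]
contact_force: [-1.2, 1.8, 5.2]
grip_width: 0.0145
```

Emit:
play_rows(commands=[{"jaw": 0.005, "dp": [0.0007, 0, 0], "twist": 0}, {"jaw": 0.005, "dp": [0.0007, 0, 0], "twist": 0}, {"jaw": 0.005, "dp": [0.0007, 0, 0], "twist": 0}])

```text
clock: 10.2
ee_pos: [0.4478, -0.147, 0.0547]
orientation: [[-0.0, -0.258, -0.966], [-0.0, -0.966, 0.258], [-1.0, 0.0, 0.0]]
contact_force: [-4.5, 1.9, 10.2]
grip_width: 0.0145
```

Contact with the deck is at z = 54.8 mm. I'll ease up 1.3 mm to take the load off and slide the clip to just short of the shank.

Emit:
play_rows(commands=[{"jaw": 0.005, "dp": [-0.0013, 0, 0], "twist": 0}, {"jaw": 0.005, "dp": [-0.0013, 0, -0.005], "twist": 0}, {"jaw": 0.005, "dp": [-0.0013, 0, -0.012], "twist": 0}, {"jaw": 0.005, "dp": [-0.0013, 0, -0.02], "twist": 0}, {"jaw": 0.005, "dp": [-0.0013, 0, -0.028], "twist": 0}, {"jaw": 0.005, "dp": [-0.0013, 0, -0.036], "twist": 0}, {"jaw": 0.005, "dp": [-0.0013, 0, -0.042], "twist": 0}, {"jaw": 0.005, "dp": [-0.0013, 0, -0.042], "twist": 0}, {"jaw": 0.005, "dp": [-0.0013, 0, -0.042], "twist": 0}])

```text
clock: 10.95
ee_pos: [0.4903, -0.1585, 0.055]
orientation: [[0.003, -0.258, -0.966], [-0.001, -0.966, 0.258], [-1.0, 0.0, -0.003]]
contact_force: [1.2, 0.4, 1.6]
grip_width: 0.0147
```

Run:
```python
from h import *
st();a=save('wrist','w7.png');st()
zoom(a,156,356,0,260,2,'z7.png')
```

```text
t 10.95 p [ 0.4903 -0.1585  0.055 ] yang -104.96 tilt -0.99999 F [1.18 0.44 1.56] w 0.0147 q [-0.48  0.28  1.83  0.    1.03  1.35]
t 11.0 p [ 0.4898 -0.1584  0.055 ] yang -104.97 tilt -1.0 F [ 1.4  -0.65  2.39] w 0.0148 q [-0.48  0.28  1.83  0.    1.03  1.35]
```

View pics/z7.png

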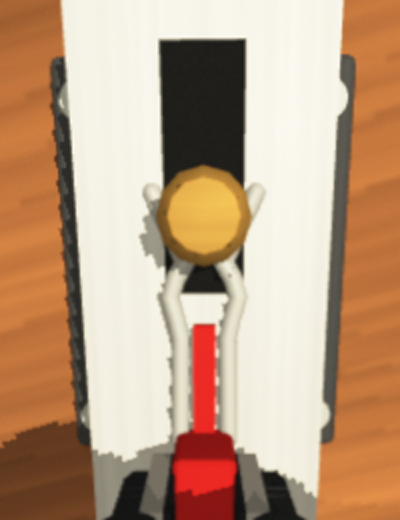

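The brass head at crop (203,215) sits centred between the legs, with the mouth around the shank and under the head. Now I'll push in steps and watch the force.

Emit:
play_rows(commands=[{"jaw": 0.005, "dp": [-0.0003, 0, -0.003], "twist": 0}, {"jaw": 0.005, "dp": [-0.0003, 0, -0.006], "twist": 0}, {"jaw": 0.005, "dp": [-0.0003, 0, -0.009], "twist": 0}, {"jaw": 0.005, "dp": [-0.0003, 0, -0.01], "twist": 0}, {"jaw": 0.005, "dp": [-0.0003, 0, -0.01], "twist": 0}])

```text
clock: 11.42
ee_pos: [0.4962, -0.1599, 0.055]
orientation: [[-0.004, -0.258, -0.966], [0.001, -0.966, 0.258], [-1.0, -0.0, 0.005]]
contact_force: [-5.8, 0.6, 8.3]
grip_width: 0.0146
```

Emit:
play_rows(commands=[{"jaw": 0.005, "dp": [0, 0, -0.002], "twist": 0}, {"jaw": 0.005, "dp": [0, 0, -0.004], "twist": 0}, {"jaw": 0.005, "dp": [0, 0, -0.004], "twist": 0}])

```text
clock: 11.67
ee_pos: [0.4992, -0.1606, 0.055]
orientation: [[-0.006, -0.258, -0.966], [0.002, -0.966, 0.258], [-1.0, -0.0, 0.007]]
contact_force: [-7.7, 1.5, 9.9]
grip_width: 0.0145
```

Emit:
play_rows(commands=[{"jaw": 0.005, "dp": [0, 0, -0.0015], "twist": 0}, {"jaw": 0.005, "dp": [0, 0, -0.003], "twist": 0}, {"jaw": 0.005, "dp": [0, 0, -0.003], "twist": 0}])

```text
clock: 11.92
ee_pos: [0.5012, -0.1611, 0.055]
orientation: [[-0.008, -0.258, -0.966], [0.002, -0.966, 0.258], [-1.0, -0.0, 0.009]]
contact_force: [-9.8, 1.5, 12.7]
grip_width: 0.0151
```

Emit:
play_rows(commands=[{"jaw": 0.005, "dp": [-0.0007, 0, 0], "twist": 0}, {"jaw": 0.005, "dp": [-0.0012, 0, 0], "twist": 0}, {"jaw": 0.005, "dp": [-0.0012, 0, 0], "twist": 0}])

```text
clock: 12.17
ee_pos: [0.5014, -0.1611, 0.0551]
orientation: [[-0.007, -0.258, -0.966], [0.002, -0.966, 0.258], [-1.0, -0.0, 0.008]]
contact_force: [-6.1, 1.2, 4.9]
grip_width: 0.0148
```

Emit:
play_rows(commands=[{"jaw": 0.005, "dp": [0, 0, -0.0015], "twist": 0}, {"jaw": 0.005, "dp": [0, 0, -0.0025], "twist": 0}, {"jaw": 0.005, "dp": [0, 0, -0.0025], "twist": 0}])

```text
clock: 12.42
ee_pos: [0.5031, -0.1615, 0.0551]
orientation: [[-0.009, -0.258, -0.966], [0.003, -0.966, 0.258], [-1.0, -0.001, 0.01]]
contact_force: [-8.4, 1.3, 7.3]
grip_width: 0.0147
```

Emit:
play_rows(commands=[{"jaw": 0.005, "dp": [-0.0006, 0, -0.0015], "twist": 0}, {"jaw": 0.005, "dp": [-0.0008, 0, -0.0025], "twist": 0}, {"jaw": 0.005, "dp": [-0.0008, 0, -0.0025], "twist": 0}])

```text
clock: 12.67
ee_pos: [0.5052, -0.162, 0.0552]
orientation: [[-0.01, -0.258, -0.966], [0.003, -0.966, 0.258], [-1.0, -0.001, 0.01]]
contact_force: [-8.2, 0.8, 3.7]
grip_width: 0.0148
```

Emit:
play_rows(commands=[{"jaw": 0.005, "dp": [-0.0003, 0, -0.0015], "twist": 0}, {"jaw": 0.005, "dp": [-0.0003, 0, -0.0025], "twist": 0}, {"jaw": 0.005, "dp": [-0.0003, 0, -0.0025], "twist": 0}])

```text
clock: 12.92
ee_pos: [0.507, -0.1625, 0.0553]
orientation: [[-0.011, -0.258, -0.966], [0.004, -0.966, 0.258], [-1.0, -0.001, 0.012]]
contact_force: [-8.4, 1.2, 3.8]
grip_width: 0.0146
```

```bash
cat >> h.py <<'E'
def head(a,c,S):
    h=cv2.cvtColor(a,cv2.COLOR_RGB2HSV);m=((h[...,0]>15)&(h[...,0]<28)&(h[...,1]>120)&(h[...,2]>190)).astype(np.uint8)
    m[:, :200]=0;m[:,315:]=0;m[165:]=0
    n,l,s,ce=cv2.connectedComponentsWithStats(m);i=1+np.argmax(s[1:,4])
    X=unproj(ce[i],.084,c)[0];t=(X-S['ee_pos'])@S['orientation']
    print('head px',ce[i].round(1),'area',s[i,4],'world',X.round(4),'tool',t.round(4),'seat->pin mm',round(1e3*(-.0535-t[2]),1))
E
python3 - <<'E'
from h import *
c=cam('wrist');S=bot.state();a=save('wrist','w8.png');head(a,c,S)
S7=dict(S);S7['ee_pos']=np.array([.4898,-.1584,.055]);
c7=(c[0],c[1],c[2],c[3]-c[2]@(S7['ee_pos']-S['ee_pos']))
head(cv2.cvtColor(cv2.imread('pics/w7.png'),cv2.COLOR_BGR2RGB),c7,S7)
E
```

```text
head px [259. 121.] area 1079 world [ 0.571  -0.1822  0.084 ] tool [-0.0295  0.0025 -0.0666] seat->pin mm 13.1
head px [258.  106.8] area 1101 world [ 0.5596 -0.1792  0.084 ] tool [-0.0298  0.0021 -0.0725] seat->pin mm 19.0
```

Emit:
play_rows(commands=[{"jaw": 0.005, "dp": [-0.0003, 0, -0.0015], "twist": 0}, {"jaw": 0.005, "dp": [-0.0004, 0, -0.003], "twist": 0}, {"jaw": 0.005, "dp": [-0.0004, 0, -0.003], "twist": 0}])

```text
clock: 13.22
ee_pos: [0.5094, -0.1631, 0.0554]
orientation: [[-0.012, -0.258, -0.966], [0.004, -0.966, 0.258], [-1.0, -0.001, 0.013]]
contact_force: [-8.9, 1.3, 3.2]
grip_width: 0.0146
```

Emit:
play_rows(commands=[{"jaw": 0.005, "dp": [-0.0003, 0, -0.001], "twist": 0}, {"jaw": 0.005, "dp": [-0.0004, 0, -0.002], "twist": 0}, {"jaw": 0.005, "dp": [-0.0004, 0, -0.002], "twist": 0}])

```text
clock: 13.47
ee_pos: [0.5107, -0.1634, 0.0555]
orientation: [[-0.014, -0.258, -0.966], [0.005, -0.966, 0.258], [-1.0, -0.001, 0.014]]
contact_force: [-10.7, 1.4, 3.9]
grip_width: 0.0146
```

Run:
```python
from h import *
st();c=cam('wrist');S=bot.state();a=save('wrist','w9.png');head(a,c,S)
```

```text
t 13.4667 p [ 0.5107 -0.1634  0.0555] yang -104.95 tilt -0.9999 F [-10.72   1.38   3.9 ] w 0.0146 q [-0.47  0.33  1.76 -0.    1.06  1.36]
head px [259.1 124.1] area 1077 world [ 0.5735 -0.1829  0.084 ] tool [-0.0294  0.0025 -0.0654] seat->pin mm 11.9
```

Emit:
play_rows(commands=[{"jaw": 0.005, "dp": [-0.0003, 0, -0.001], "twist": 0}, {"jaw": 0.005, "dp": [-0.0004, 0, -0.002], "twist": 0}, {"jaw": 0.005, "dp": [-0.0004, 0, -0.002], "twist": 0}])

```text
clock: 13.77
ee_pos: [0.5156, -0.1649, 0.0565]
orientation: [[-0.007, -0.258, -0.966], [0.002, -0.966, 0.258], [-1.0, -0.0, 0.007]]
contact_force: [-2.6, 0.3, -2.7]
grip_width: 0.0149
```

Emit:
play_rows(commands=[{"jaw": 0.005, "dp": [-0.0003, 0, -0.001], "twist": 0}, {"jaw": 0.005, "dp": [-0.0004, 0, -0.002], "twist": 0}, {"jaw": 0.005, "dp": [-0.0004, 0, -0.002], "twist": 0}])

```text
clock: 14.02
ee_pos: [0.5189, -0.1657, 0.0576]
orientation: [[-0.004, -0.258, -0.966], [0.002, -0.966, 0.258], [-1.0, -0.001, 0.005]]
contact_force: [-4.2, -0.9, -2.7]
grip_width: 0.0139
```

Run:
```python
from h import *
c=cam('wrist');S=bot.state();a=save('wrist','w10.png');head(a,c,S)
```

```text
head px [259.  152.5] area 783 world [ 0.5692 -0.1818  0.084 ] tool [-0.0266  0.0025 -0.0527] seat->pin mm -0.8
```

It snapped: the push force fell from 10.7 N to 2.6 N, and the shank is now at the seat. I'll lower the clip back onto the deck and ease back with the pin until the spring load is gone.

Emit:
play_rows(commands=[{"jaw": 0.005, "dp": [0.001, 0, 0.001], "twist": 0}, {"jaw": 0.005, "dp": [0.002, 0, 0.002], "twist": 0}, {"jaw": 0.005, "dp": [0.002, 0, 0.004], "twist": 0}, {"jaw": 0.005, "dp": [0.002, 0, 0.006], "twist": 0}, {"jaw": 0.005, "dp": [0.002, 0, 0.006], "twist": 0}])

```text
clock: 14.48
ee_pos: [0.5149, -0.1648, 0.0569]
orientation: [[0.0, -0.258, -0.966], [-0.0, -0.966, 0.258], [-1.0, -0.0, -0.0]]
contact_force: [-2.8, -0.6, -3.0]
grip_width: 0.0144
```

```bash
sed -i 's/m\[165:\]=0/m[190:]=0/' h.py
python3 - <<'E'
from h import *
st();c=cam('wrist');S=bot.state();a=save('wrist','w11.png');head(a,c,S)
E
```

```text
t 14.4833 p [ 0.5149 -0.1648  0.0569] yang -104.97 tilt -1.0 F [-2.79 -0.57 -2.97] w 0.0144 q [-0.47  0.33  1.76  0.    1.05  1.36]
head px [258.7 154.7] area 953 world [ 0.5642 -0.1805  0.084 ] tool [-0.027   0.0024 -0.0517] seat->pin mm -1.8
```

Emit:
play_rows(commands=[{"jaw": 0.005, "dp": [0.001, 0, 0.001], "twist": 0}, {"jaw": 0.005, "dp": [0.0015, 0, 0.003], "twist": 0}, {"jaw": 0.005, "dp": [0.0015, 0, 0.0045], "twist": 0}, {"jaw": 0.005, "dp": [0.0015, 0, 0.0045], "twist": 0}])

```text
clock: 14.87
ee_pos: [0.5114, -0.164, 0.0559]
orientation: [[0.002, -0.258, -0.966], [-0.001, -0.966, 0.258], [-1.0, 0.0, -0.002]]
contact_force: [0.0, 0.2, -0.3]
grip_width: 0.0142
```

Run:
```python
from h import *
st();c=cam('wrist');S=bot.state();a=save('wrist','w12.png');head(a,c,S);st()
```

```text
t 14.8667 p [ 0.5114 -0.164   0.0559] yang -104.97 tilt -1.0 F [ 0.05  0.23 -0.33] w 0.0142 q [-0.47  0.32  1.77  0.    1.05  1.36]
head px [258.5 154.6] area 957 world [ 0.5609 -0.1796  0.084 ] tool [-0.0279  0.0023 -0.0519] seat->pin mm -1.6
t 14.9167 p [ 0.5114 -0.164   0.0559] yang -104.97 tilt -1.0 F [-0.39 -0.29 -0.72] w 0.0147 q [-0.47  0.32  1.77  0.    1.05  1.36]
```

Emit:
play_rows(commands=[{"jaw": 0.005, "dp": [0.0008, 0, 0.001], "twist": 0}, {"jaw": 0.005, "dp": [0.0008, 0, 0.001], "twist": 0}, {"jaw": 0.04, "dp": [0.0008, 0, 0.001], "twist": 0}, {"jaw": 0.04, "dp": [0.0008, 0, 0.001], "twist": 0}, {"jaw": 0.04, "dp": [0.0008, 0, 0.001], "twist": 0}, {"jaw": 0.04, "dp": [0.0008, 0, 0.001], "twist": 0}, {"jaw": 0.04, "dp": [0.0008, 0, 0.001], "twist": 0}])

```text
clock: 15.5
ee_pos: [0.5097, -0.1634, 0.0546]
orientation: [[0.0, -0.258, -0.966], [0.0, -0.966, 0.258], [-1.0, -0.0, -0.0]]
contact_force: [0.0, -0.2, 0.4]
grip_width: 0.0399
```

Emit:
play_rows(commands=[{"jaw": 0.04, "dp": [-0.015, 0, 0], "twist": 0}, {"jaw": 0.04, "dp": [-0.04, 0, 0], "twist": 0}, {"jaw": 0.04, "dp": [-0.07, 0, 0.01], "twist": 0}, {"jaw": 0.04, "dp": [-0.1, 0, 0.02], "twist": 0}, {"jaw": 0.04, "dp": [-0.12, 0, 0.03], "twist": 0}, {"jaw": 0.04, "dp": [-0.12, 0, 0.03], "twist": 0}, {"jaw": 0.04, "dp": [-0.12, 0, 0.03], "twist": 0}])

```text
clock: 16.08
ee_pos: [0.4815, -0.1561, 0.1762]
orientation: [[0.003, -0.258, -0.966], [-0.002, -0.966, 0.258], [-1.0, 0.001, -0.004]]
contact_force: [0.0, 0.5, -0.4]
grip_width: 0.04
```

Run:
```python
from h import *
st();a=save('wrist','w13.png');b=save('side','d13.png')
A=cv2.resize(cv2.imread('pics/w13.png')[0:240,136:376],None,fx=1.66,fy=1.66,interpolation=cv2.INTER_CUBIC)
B=cv2.resize(cv2.imread('pics/d13.png')[140:220,235:315],(398,398),interpolation=cv2.INTER_CUBIC)
cv2.imwrite('pics/z13.png',np.hstack([A,B]))
```

```text
t 16.0833 p [ 0.4815 -0.1561  0.1762] yang -104.97 tilt -0.99999 F [ 0.05  0.48 -0.36] w 0.04 q [-0.48  0.1   1.76  0.    1.28  1.35]
```

View pics/z13.png

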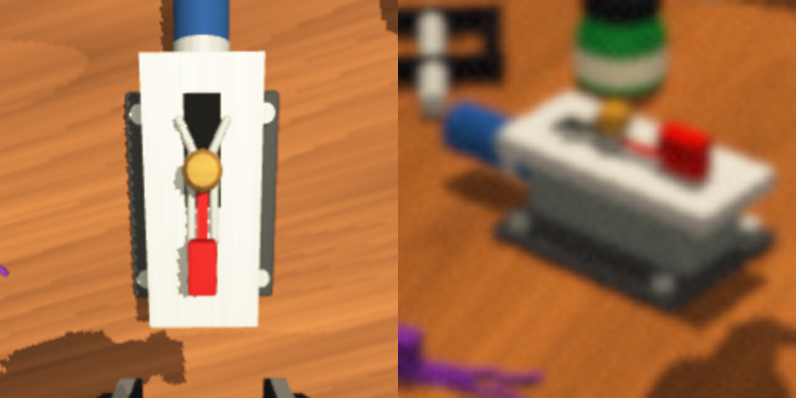

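The clip lies flat on the deck. Its legs are past the pin and under the brass head, at about (202,170) in the crop, and its tips stand out beyond. The gripper is clear of everything.

```bash
python3 -c "
from cell import bot
print(bot.finish_job())"
```

```text
the job is handed in; nothing more can be done
None
```

The red clip is locked on the coupler's pin, and I handed the job in at about 16 s on the robot's clock.

- **Push and snap:** I laid the clip on the deck by feel and pushed it along the coupler's +x. The push force rose to about 10.7 N, then fell to 2.6 N at the snap. At my last reading before the snap, the pin was about 14 mm back. I pushed one more 2 mm step after it, still far short of the 32 mm end stop.
- **Release:** I eased back with the pin until the force read about 0 N, then opened the jaws and lifted clear.
- **Last checks:** The wrist and side pictures show the clip flat on the deck, its legs past the shank and under the brass head. The pin looked about 1 mm from its rest place just before release. I never moved near the blue clip or the jar. The last pictures show the jar standing, but the blue clip was out of view.
- **What disagreed:** The first grasp closed on nothing. Judging by the wrist picture and a second try that caught only the grip's top edge, the fingertips stand about 14 mm behind the reported TCP, not 14 mm ahead. I grasped lower to allow for that, and the clip had not shifted noticeably.

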